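# Back off the swing clamp's knurled nut two turns and free the carved panel

## Task

Free the carved panel on the router bed: with a fingertip rolling the knurled rim of the clamp's big red-topped nut, loosen it by two full turns anticlockwise (seen from above) and stop there, the white dot again about where it began, within a tenth of a turn. Only then push the blue clamp arm round sideways, either way, until none of it is over the panel. Do not grasp or lift anything, and leave the panel, glue jar, offcut and yellow rule where they are.

Things in the scene. Friction and masses are not known exactly. Their poses are not given: they have to be found in the camera images.
- clamp: Fixed swing clamp on the router bed: a steel post (base 68 mm across) with an upright threaded bolt (12 mm thick) on its axis. Origin: on the axis, at the bed's top surface (the bed is a 12 mm board on the work surface). z up along the bolt; x points towards the panel. Heights above this origin when tight: arm 20 to 36 mm, nut 38 to 60 mm, top of the bolt 74 mm.
- nut (a joint): Angle of the knurled nut (rad) about the bolt: 0 at the start (tight, cannot go further clockwise), growing anticlockwise seen from above to a stop at 22; two full turns are 12.57. It stays where it is left (resists 0.05 N m, near 1.1 N at the rim). A fingertip pressed on the rim with 3 to 15 N towards the axis and moved along the rim takes it round by friction.
- nut_top (a point): Centre of the nut's red top face, on the bolt's axis (the bolt sticks 14 mm out of it at the start). The nut is an aluminium disc 92 mm across; its upright rim, with 36 upright ribs, reaches 22 mm down from here and has no play sideways; the blue arm's top lies 24 mm below this point. Nut and arm climb 2 mm for each loosening turn.
- nut_dot (a point): White dot, 11 mm across, on the nut's top face 29 mm from the axis; it turns with the nut. At the start it lies on the side towards the panel.
- swing (a joint): Angle of the blue clamp arm about the same bolt (rad), positive anticlockwise seen from above; 0 when it points along the clamp's x axis, straight over the panel; it starts within 0.1 of that. Turns from -1.8 to 1.8, stays where it is left, resists with about 0.12 N m (near 1.2 N at the toe). Its end is wholly off the panel beyond 0.85 either way.
- toe (a point): Point on the top face of the blue arm near its outer end, under the yellow band, 108 mm from the bolt's axis. The arm is a flat bar 36 mm wide and 16 mm thick; its end lies 12 mm further out than this point. The nut covers its inner 46 mm.
- panel: Loose carved pine panel, 130 mm along its x, 170 mm along its y, 20 mm thick, 0.5 kg, flat on the bed under the arm's toe. Origin: centre of its underside. Its near edge lies about 92 mm from the bolt's axis, at right angles to the clamp's x axis.
- glue_jar: Bystander: loose jar with a red lid, 48 mm across, 70 mm high; origin at the centre of its underside.
- offcut: Bystander: loose wooden block 80 x 40 x 30 mm; origin at the centre of its underside.
- rule: Bystander: loose yellow rule 30 x 240 x 5 mm, long along its y; origin at the centre of its underside.

How it is judged:
By the outcome, as a careful person would: the job done as asked, in the order asked, and still so for the second after the job is handed in, with the robot touching nothing.
It also fails if it takes over 72 s, if anything falls off the work surface, if the arm or the gripper's body presses on something with over 40 N, if the wrist force passes 120 N, or if a joint passes its speed limit or range.

## Robot

A 7-joint arm with a two-finger parallel gripper is mounted at the origin on the work surface. World frame = base frame: x ahead of the robot, y to its left, z up, the work surface at z = 0. Lengths are in m, angles in rad, forces in N, time in s.
With the tool pointing down it reaches from about 0.4 to 0.85 m from the base axis. Payload 4.5 kg.
Tool frame: the origin (TCP) lies at the very end of the fingers, on their centre line; the grasp point (between the pads) lies 19 mm behind it; z points along the fingers, y is the line along which they close (so a half turn about z gives the same grasp; the last joint's range is limited). The gripper opens to 88 mm and grips with 3 to 60 N. Pads are 18 mm wide; open, the fingers measure 123 mm over their backs; the gripper's body (75 mm by 187 mm) begins 45 mm behind the grasp point.
Start: joints at [1.3, 0.689, -0.195, 1.565, 0.157, 0.902, -0.215], TCP at [0.188, -0.596, 0.239] pointing down, gripper open.
Joint ranges: [-3.01, 3.01], [-0.46, 2.08], [-1.47, 1.51], [0.13, 2.56], [-1, 4.14], [0.04, 2.09], [-2.66, 2.66]. Speed limits (rad/s): [2.57, 2.57, 3.14, 3.14, 3.14, 3.14, 3.14].

## Interface

Orientations are given as a 3x3 rotation matrix whose columns are the frame's x, y, z axes.
In Python, from workcell import monitor, vision, job gives the robot as it stands.
- The arm moves only by the tool apply_moves, never from a script. Its argument "rows" is a list of rows, each an object of numbers: "tx", "ty", "tz": the shift along the tool's x, y, z in mm; "wx", "wy", "wz": the turn, a rotation vector about the tool's x, y, z in degrees. A call has exactly 5 rows; each row is the pose to reach, as a shift and turn from the pose commanded when the call began, along the tool's axes at that moment; what a row does not reach only later rows make up. A row lasts 1/10 s, in which the tool goes at most 50 mm and 8.59 degrees, less where a joint would pass 70% of its speed; a pose out of reach is approached as far as the arm can. A call with a gripper value outside its range is refused whole. "fingers" is the finger opening in mm, from 0 to 88.1, set as the call begins (left out, the last holds). The fingers move at their own pace and stop on an object; the grip force is fixed at half the most. Time passes only in rows, so rows that repeat a pose let the fingers close, or fill a call up. It gives the time, the measured TCP pose, the force, the opening and the grip force at its end, in the units of the state.
- monitor.get_state(): the state, without advancing time (a new reading comes with each control period).
- vision.capture(name): name is "scene" or "side" or "wrist"; returns a dict with "color" (400x640x3 uint8, red, green, blue), "camera_matrix" (3x3 intrinsics, pixels), "pose" (4x4, takes a point from camera to world coordinates). Camera axes: x right, y up, looking along -z (the intrinsics and any distortion apply to the point x, -y, -z); pixel columns grow to the right and rows downward; lengths in m; the calibration is good to about 2 mm. The wrist camera is an equidistant fisheye: a pixel r from the principal point sees the ray r / f radians off the axis. A picture is of the moment at which its call begins. There is no depth.
- job.job_done(): hands the job in; it is judged then, once.
The state is a dict: "t": time; "joint_positions": joint angles; "qvel": joint speeds; "joint_torque": joint torques, N m; "ee_pos": TCP position; "ee_rot": TCP orientation; "force": force on the tool from outside, world axes, zero at the start; "moment": the same for the moment, N m; "grip_width": opening from 0.0 (shut) to 1.0 (fully open); "finger_force": force on a finger pad.
Only numpy, scipy, OpenCV 4.12 (cv2) and the standard library are available. Lean on these libraries where they do the work, as an engineer would, in place of code of your own. Each camera call takes 0.05 s, during which the arm holds its last target. There are 200 camera calls.

## Working session

There is one attempt and no reset: what is moved stays moved. The work goes in short steps, Python scripts to look and compute and a tool call to move; the robot and the scene stay as the last step left them, time stands still between calls to the robot, and variables do not carry over. Pictures are saved under pics/ and viewed, at most 10 in all, crops included, and the job is handed in when it is done.

Besides the shell and the picture viewer there is one more tool, called by a JSON object that holds its "fn" and its "kwargs", one argument or row to a line. apply_moves: Moves the arm, as the interface text tells. Its arguments: {"type":"object","properties":{"rows":{"type":"array","items":{"type":"object","properties":{"tx":{"type":"number"},"ty":{"type":"number"},"tz":{"type":"number"},"wx":{"type":"number"},"wy":{"type":"number"},"wz":{"type":"number"}}}},"fingers":{"type":"number"}},"required":["rows"]}

```bash
mkdir -p pics; python3 - <<'E'
from workcell import monitor, vision
import cv2,numpy as np,pickle
s=monitor.get_state();print(s['t'],s['ee_pos'],np.round(s['ee_rot'],3),s['force'])
d={}
for n in('scene','side'):
    c=vision.capture(n);d[n]=c
    cv2.imwrite(f'pics/{n}0.png',c['color'][:,:,::-1]);print(n,c['camera_matrix'],c['pose'],[k for k in c])
pickle.dump(d,open('d0.pkl','wb'))
E
```

```text
0.0 [ 0.18731472 -0.59559159  0.23791924] [[ 0.954  0.3   -0.001]
 [ 0.3   -0.954  0.002]
 [-0.    -0.002 -1.   ]] [-0.14613484  0.08278796 -0.77362869]
scene [[391.43216144   0.         321.30776648]
 [  0.         391.43216144 198.84256179]
 [  0.           0.           1.        ]] [[-0.22802065 -0.77648561  0.58743228  1.11100962]
 [ 0.97365542 -0.18265614  0.13649859  0.16487479]
 [ 0.00130892  0.60308112  0.79767879  0.77193573]
 [ 0.          0.          0.          1.        ]] ['color', 'camera_matrix', 'pose']
side [[494.93848448   0.         318.43755892]
 [  0.         494.93848448 206.43371063]
 [  0.           0.           1.        ]] [[-0.9896298   0.09197217 -0.11033578  0.44907178]
 [-0.14354497 -0.66137194  0.73619427  1.0045273 ]
 [-0.0052636   0.74439793  0.66771552  0.93693213]
 [ 0.          0.          0.          1.        ]] ['color', 'camera_matrix', 'pose']
```

View pics/scene0.png

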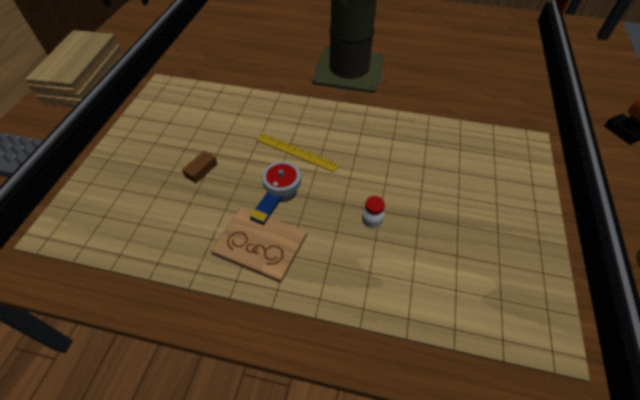

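View pics/side0.png

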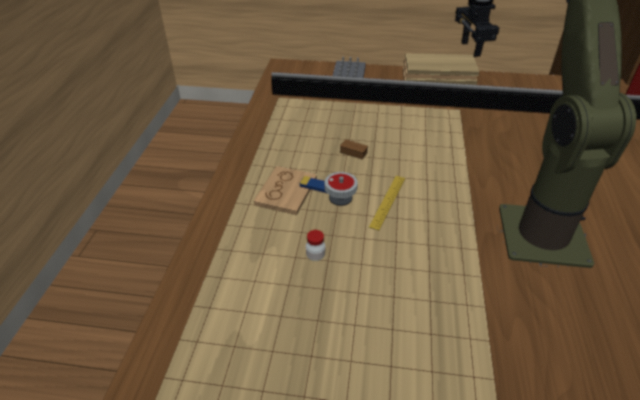

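The scene view shows the nut near (281,179), arm toe near (262,213) and panel near (260,245). In the side view the nut is near (341,184). Next I'll enlarge both.

```bash
python3 - <<'E'
import cv2,pickle,numpy as np
d=pickle.load(open('d0.pkl','rb'))
a=d['scene']['color'][125:285,175:395,::-1]; b=d['side']['color'][135:265,250:420,::-1]
a=cv2.resize(a,None,fx=3.6,fy=3.6,interpolation=cv2.INTER_CUBIC)
cv2.imwrite('pics/a.png',a)
cv2.imwrite('pics/b.png',cv2.resize(b,None,fx=4.5,fy=4.5,interpolation=cv2.INTER_CUBIC))
E
```

```text
(no output)
```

View pics/a.png

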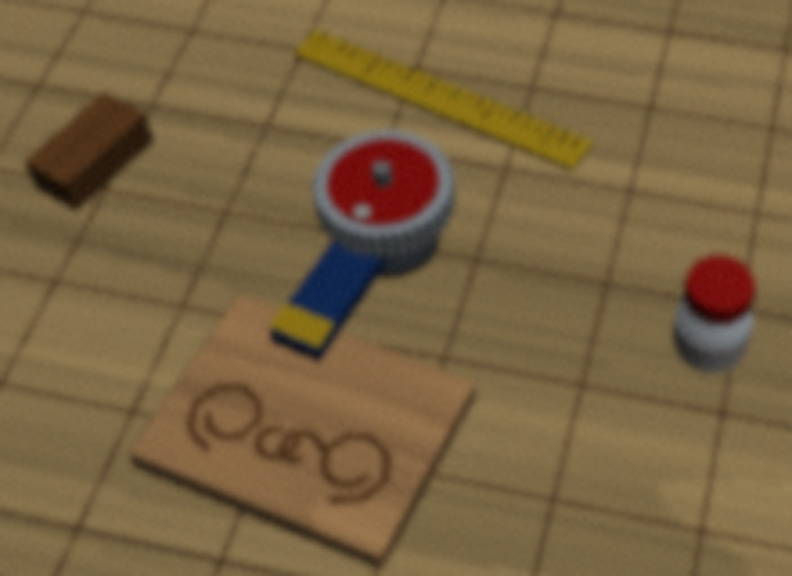

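View pics/b.png

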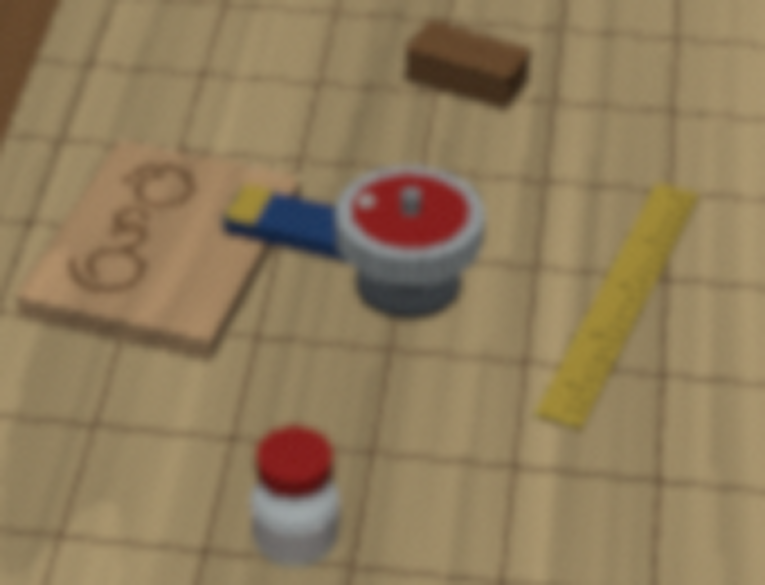

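Crop a: nut top centre (384,185), dot (362,211), toe (303,327), panel corners (240,297), (474,387), (380,553), (135,458), jar lid (720,287), offcut (90,142), rule (445,98). Crop b: nut centre (410,222), toe (248,205), dot (366,201), jar lid (295,460), offcut (470,52), rule (617,305).

```bash
cat > h.py <<'E'
import numpy as np
def ray(c,u,v):
    K=c['camera_matrix'];T=c['pose']
    x=(u-K[0,2])/K[0,0];y=(v-K[1,2])/K[1,1]
    return T[:3,3],T[:3,:3]@np.array([x,-y,-1])
def atz(c,u,v,z):
    o,d=ray(c,u,v);return (o+d*(z-o[2])/d[2])
def proj(c,p):
    q=c['pose'][:3,:3].T@(np.array(p)-c['pose'][:3,3]);K=c['camera_matrix']
    return np.array([K[0,2]+K[0,0]*q[0]/-q[2],K[1,2]-K[1,1]*q[1]/-q[2]])
E
python3 - <<'E'
import pickle;from h import *
d=pickle.load(open('d0.pkl','rb'))
A=dict(nut=(384,185,.072),dot=(362,211,.072),toe=(303,327,.048),p1=(240,297,.032),p2=(474,387,.032),p3=(380,553,.032),p4=(135,458,.032),jar=(720,287,.082),off=(90,142,.042),rule=(445,98,.017),rL=(315,185,.072),rR=(454,185,.072))
B=dict(nut=(410,222,.072),dot=(366,201,.072),toe=(248,205,.048),jar=(295,460,.082),off=(470,52,.042),rule=(617,305,.017),rL=(336,222,.072),rR=(485,222,.072),p1=(297,185,.032),p2=(213,345,.032),p3=(22,298,.032))
for k,(x,y,z) in A.items(): print('scene',k,atz(d['scene'],(x+.5)/3.6+174.5,(y+.5)/3.6+124.5,z).round(4))
for k,(x,y,z) in B.items(): print('side',k,atz(d['side'],(x+.5)/4.5+249.5,(y+.5)/4.5+134.5,z).round(4))
E
```

```text
scene nut [ 0.5517 -0.0615  0.072 ]
scene dot [ 0.576  -0.0689  0.072 ]
scene toe [ 0.6556 -0.085   0.048 ]
scene p1 [ 0.6324 -0.1378  0.032 ]
scene p2 [0.6642 0.0269 0.032 ]
scene p3 [0.7846 0.0027 0.032 ]
scene p4 [ 0.7589 -0.1575  0.032 ]
scene jar [0.5909 0.1638 0.082 ]
scene off [ 0.537  -0.2816  0.042 ]
scene rule [ 0.4166 -0.0597  0.017 ]
scene rL [ 0.562  -0.1052  0.072 ]
scene rR [ 0.5413 -0.0171  0.072 ]
side nut [ 0.5445 -0.0494  0.072 ]
side dot [ 0.5737 -0.0661  0.072 ]
side toe [ 0.651  -0.0815  0.048 ]
side jar [0.5824 0.1721 0.082 ]
side off [ 0.5271 -0.2772  0.042 ]
side rule [ 0.4137 -0.053   0.017 ]
side rL [ 0.5894 -0.0432  0.072 ]
side rR [ 0.499  -0.0557  0.072 ]
side p1 [ 0.6263 -0.126   0.032 ]
side p2 [0.6535 0.0343 0.032 ]
side p3 [0.7778 0.0082 0.032 ]
```

```bash
python3 - <<'E'
import pickle,cv2;from h import *
d=pickle.load(open('d0.pkl','rb'))
o={'scene':(281,179),'side':(341,184)};R=[]
for n,(u,v) in o.items():
    c=d[n];im=c['color'].astype(int);m=((im[...,0]>90)&(im[...,1]<60)&(im[...,2]<60)).astype(np.uint8)
    w=np.zeros_like(m);w[v-25:v+25,u-30:u+30]=1;m*=w
    ys,xs=np.nonzero(m);h=cv2.convexHull(np.stack([xs,ys],1));e=cv2.fitEllipse(h)
    print(n,len(xs),e,atz(c,*e[0],.072).round(4));R.append(ray(c,*e[0]))
M=sum(np.eye(3)-np.outer(q,q)/(q@q) for _,q in R);b=sum((np.eye(3)-np.outer(q,q)/(q@q))@p for p,q in R)
print(np.linalg.solve(M,b))
E
```

```text
scene 489 ((280.920166015625, 175.1391143798828), (22.526437759399414, 29.900625228881836), 83.96623992919922) [ 0.5493 -0.0632  0.072 ]
side 236 ((340.7922668457031, 181.4872589111328), (14.504326820373535, 23.937463760375977), 90.93025207519531) [ 0.5455 -0.0601  0.072 ]
[ 0.54601613 -0.06457022  0.06816371]
```

{"fn": "apply_moves", "kwargs": {
  "fingers": 0,
  "rows": [
    {"tx":34,"ty":-32},
    {"tx":68,"ty":-64},
    {"tx":102,"ty":-96},
    {"tx":136,"ty":-128},
    {"tx":170,"ty":-160}
  ]
}}

```text
$.rows[0]: bad value
```

{"fn": "apply_moves", "kwargs": {
  "rows": [
    {"tx":34,"ty":-32},
    {"tx":68,"ty":-64},
    {"tx":102,"ty":-96},
    {"tx":136,"ty":-128},
    {"tx":170,"ty":-160}
  ]
}}

```text
$.rows[0]: bad value
```

{"fn": "apply_moves", "kwargs": {
  "rows": [
    {"tx":29,"ty":-27},
    {"tx":58,"ty":-55},
    {"tx":88,"ty":-82},
    {"tx":88,"ty":-82},
    {"tx":88,"ty":-82}
  ]
}}

```text
$.rows[0]: bad value
```

```bash
python3 - <<'E'
from workcell import monitor,vision
import numpy as np,cv2
s=monitor.get_state();print(s['t'],s['ee_pos'],np.round(s['ee_rot'],3),s['force'].round(2) if hasattr(s['force'],'round') else s['force'],s['joint_positions'])
c=vision.capture('wrist');cv2.imwrite('pics/w0.png',c['color'][:,:,::-1]);print(c['camera_matrix'],c['pose'])
E
```

```text
0.1 [ 0.18733947 -0.59568282  0.2380214 ] [[ 0.954  0.3   -0.001]
 [ 0.3   -0.954  0.001]
 [-0.    -0.002 -1.   ]] [-0.08 -0.08 -0.13] [ 1.29980241  0.6898576  -0.19448935  1.56621971  0.15729018  0.90249524
 -0.21507826]
[[309.70691629   0.         317.90090905]
 [  0.         309.70691629 200.62244128]
 [  0.           0.           1.        ]] [[ 3.00202643e-01  9.06298877e-01  2.97490705e-01  2.63916015e-01]
 [-9.53875139e-01  2.85481011e-01  9.28590965e-02 -5.69720646e-01]
 [-7.69852471e-04 -3.11645534e-01  9.50198121e-01  3.83694383e-01]
 [ 0.00000000e+00  0.00000000e+00  0.00000000e+00  1.00000000e+00]]
```

View pics/w0.png

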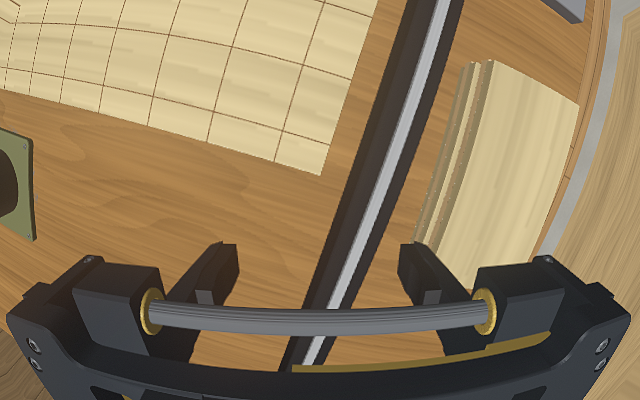

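The wrist view shows no nut yet, just the open fingers and the rail at about (360,200). The moves were refused, most likely because each row needs all six keys.

{"fn": "apply_moves", "kwargs": {
  "fingers": 0,
  "rows": [
    {"tx":34,"ty":-32,"tz":0,"wx":0,"wy":0,"wz":0},
    {"tx":68,"ty":-64,"tz":0,"wx":0,"wy":0,"wz":0},
    {"tx":102,"ty":-96,"tz":0,"wx":0,"wy":0,"wz":0},
    {"tx":136,"ty":-128,"tz":0,"wx":0,"wy":0,"wz":0},
    {"tx":170,"ty":-160,"tz":0,"wx":0,"wy":0,"wz":0}
  ]
}}

```text
t: 0.65
ee_pos: [0.3023, -0.3908, 0.2387]
ee_rot: [[0.954, 0.3, 0.0], [0.3, -0.954, 0.0], [0.0, -0.0, -1.0]]
force: [0.4, -0.5, -0.0]
grip_width: 0.569
finger_force: 0.0
```

{"fn": "apply_moves", "kwargs": {
  "rows": [
    {"tx":34,"ty":-32,"tz":0,"wx":0,"wy":0,"wz":0},
    {"tx":68,"ty":-64,"tz":0,"wx":0,"wy":0,"wz":0},
    {"tx":102,"ty":-96,"tz":0,"wx":0,"wy":0,"wz":0},
    {"tx":136,"ty":-128,"tz":0,"wx":0,"wy":0,"wz":0},
    {"tx":170,"ty":-160,"tz":0,"wx":0,"wy":0,"wz":0}
  ]
}}

```text
t: 1.15
ee_pos: [0.4165, -0.1872, 0.2387]
ee_rot: [[0.954, 0.3, 0.0], [0.3, -0.954, -0.0], [0.0, 0.0, -1.0]]
force: [1.3, -0.9, -0.2]
grip_width: 0.114
finger_force: 0.0
```

{"fn": "apply_moves", "kwargs": {
  "rows": [
    {"tx":29,"ty":-27,"tz":0,"wx":0,"wy":0,"wz":0},
    {"tx":58,"ty":-55,"tz":0,"wx":0,"wy":0,"wz":0},
    {"tx":88,"ty":-82,"tz":0,"wx":0,"wy":0,"wz":0},
    {"tx":88,"ty":-82,"tz":0,"wx":0,"wy":0,"wz":0},
    {"tx":88,"ty":-82,"tz":0,"wx":0,"wy":0,"wz":0}
  ]
}}

```text
t: 1.65
ee_pos: [0.4753, -0.0835, 0.2385]
ee_rot: [[0.953, 0.302, -0.001], [0.302, -0.953, -0.0], [-0.001, -0.0, -1.0]]
force: [0.7, -0.2, -0.2]
grip_width: 0.005
finger_force: 0.0
```

```bash
cat > w.py <<'E'
import sys,cv2,pickle
from workcell import monitor,vision
from h import *
s=monitor.get_state();print(s['t'],np.round(s['ee_pos'],4),np.round(s['ee_rot'],3).tolist(),np.round(s['force'],1),np.round(s['joint_positions'],3))
if len(sys.argv)>1:
    c=vision.capture('wrist');cv2.imwrite(f'pics/{sys.argv[1]}.png',c['color'][:,:,::-1]);pickle.dump(c,open(sys.argv[1]+'.pkl','wb'))
E
python3 w.py w1
```

```text
1.65 [ 0.4753 -0.0835  0.2385] [[0.953, 0.302, -0.001], [0.302, -0.953, -0.0], [-0.001, -0.0, -1.0]] [ 0.7 -0.2 -0.2] [ 0.167  0.507 -0.135  1.985  0.108  0.657 -1.3  ]
```

View pics/w1.png

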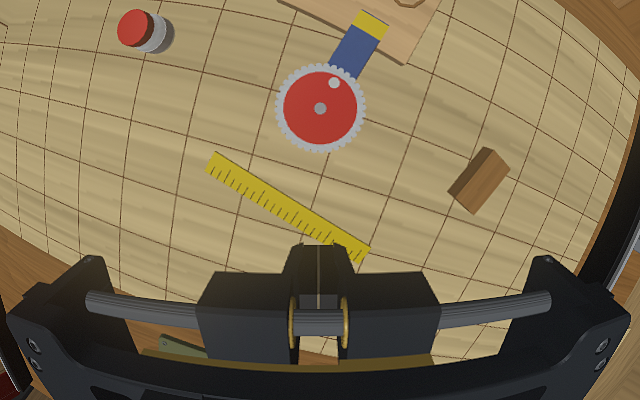

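The wrist view shows the nut's red face centred at (320,108), the dot at (334,83), the toe band at (372,25) and the closed fingertip near (318,247).

```bash
cat >> h.py <<'E'
def fray(c,u,v):
    K=c['camera_matrix'];T=c['pose'];x=(u-K[0,2])/K[0,0];y=(v-K[1,2])/K[1,1];t=np.hypot(x,y)
    s=np.sin(t)/t;return T[:3,3],T[:3,:3]@np.array([x*s,-y*s,-np.cos(t)])
def fatz(c,u,v,z):
    o,d=fray(c,u,v);return o+d*(z-o[2])/d[2]
def nut(c,z=.072,near=None):
    im=c['color'].astype(int);m=((im[...,0]>120)&(im[...,1]<90)&(im[...,2]<90))
    import cv2
    k,l,st,ce=cv2.connectedComponentsWithStats(m.astype(np.uint8))
    i=1+np.argmax(st[1:,4]) if near is None else l[near[1],near[0]]
    ys,xs=np.nonzero(l==i)
    # project region boundary to plane, then fit circle
    co,_=cv2.findContours((l==i).astype(np.uint8),cv2.RETR_EXTERNAL,cv2.CHAIN_APPROX_NONE)
    h=cv2.convexHull(max(co,key=len))[:,0]
    P=np.array([fatz(c,u,v,z)[:2] for u,v in h])
    A=np.c_[2*P,np.ones(len(P))];q=np.linalg.lstsq(A,(P**2).sum(1),rcond=None)[0]
    return q[:2],np.sqrt(q[2]+q[:2]@q[:2])
E
python3 - <<'E'
import pickle;from h import *
c=pickle.load(open('w1.pkl','rb'))
n,r=nut(c);print(n,r)
for k,u,v,z in(('dot',334,83,.072),('toe',372,25,.048),('bolt',320,108,.086)):
    p=fatz(c,u,v,z);print(k,p,np.hypot(*(p[:2]-n)),np.degrees(np.arctan2(*(p[:2]-n)[::-1])))
E
```

```text
[ 0.54722208 -0.06075645] 0.03642230802649179
dot [ 0.57533253 -0.06648702  0.072     ] 0.028688617564677162 -11.522371265149197
toe [ 0.65296608 -0.08603112  0.048     ] 0.10872259835022202 -13.442493011389747
bolt [ 0.54722959 -0.0608211   0.086     ] 6.508541407309277e-05 -83.37685618347659
```

{"fn": "apply_moves", "kwargs": {
  "rows": [
    {"tx":8,"ty":-13,"tz":0,"wx":0,"wy":0,"wz":8.5},
    {"tx":16,"ty":-26,"tz":0,"wx":0,"wy":0,"wz":17},
    {"tx":24,"ty":-39,"tz":0,"wx":0,"wy":0,"wz":25.5},
    {"tx":32,"ty":-52,"tz":0,"wx":0,"wy":0,"wz":34},
    {"tx":41,"ty":-66,"tz":0,"wx":0,"wy":0,"wz":42.5}
  ]
}}

```text
t: 2.2
ee_pos: [0.4938, -0.0108, 0.2387]
ee_rot: [[0.902, -0.432, -0.001], [-0.432, -0.902, -0.001], [-0.0, 0.001, -1.0]]
force: [-0.2, 0.1, 0.1]
grip_width: 0.005
finger_force: 0.0
```

{"fn": "apply_moves", "kwargs": {
  "rows": [
    {"tx":0,"ty":0,"tz":30,"wx":0,"wy":0,"wz":8},
    {"tx":0,"ty":0,"tz":60,"wx":0,"wy":0,"wz":16},
    {"tx":0,"ty":0,"tz":90,"wx":0,"wy":0,"wz":20},
    {"tx":0,"ty":0,"tz":120,"wx":0,"wy":0,"wz":20},
    {"tx":0,"ty":0,"tz":120,"wx":0,"wy":0,"wz":20}
  ]
}}

```text
t: 2.7
ee_pos: [0.4917, -0.0108, 0.1161]
ee_rot: [[0.705, -0.709, -0.007], [-0.709, -0.705, -0.001], [-0.004, 0.006, -1.0]]
force: [-0.4, 0.3, 0.9]
grip_width: 0.008
finger_force: 0.0
```

```bash
cat > r.py <<'E'
from workcell import monitor
import numpy as np
C=np.array([.5472,-.0608])
s=monitor.get_state();p=np.array(s['ee_pos']);R=np.array(s['ee_rot']);d=C-p[:2];r=np.hypot(*d);f=np.array(s['force'])
u=d/r;t=np.array([u[1],-u[0]])
print('t',s['t'],'z',p[2].round(4),'r',r.round(4),'yaw',np.degrees(np.arctan2(R[1,0],R[0,0])).round(1),'dir',np.degrees(np.arctan2(d[1],d[0])).round(1),'axis in tool mm',(R[:2,:2].T@d*1e3).round(1),'F out',-(f[:2]@u).round(2),'Ftan',(f[:2]@t).round(2),'fz',f[2].round(1),'tilt',R[:2,2].round(3),'j',np.round(s['joint_positions'],2))
E
python3 r.py
```

```text
t 2.7 z 0.1161 r 0.0747 yaw -45.2 dir -42.0 axis in tool mm [74.6 -4.2] F out 0.46 Ftan 0.07 fz 0.9 tilt [-0.007 -0.001] j [-0.15  0.74  0.12  2.07 -0.24  0.35 -2.19]
```

{"fn": "apply_moves", "kwargs": {
  "rows": [
    {"tx":0,"ty":-4,"tz":20,"wx":0,"wy":0,"wz":0},
    {"tx":0,"ty":-4,"tz":40,"wx":0,"wy":0,"wz":0},
    {"tx":0,"ty":-4,"tz":60,"wx":0,"wy":0,"wz":0},
    {"tx":0,"ty":-4,"tz":60,"wx":0,"wy":0,"wz":0},
    {"tx":0,"ty":-4,"tz":60,"wx":0,"wy":0,"wz":0}
  ]
}}

```text
t: 3.2
ee_pos: [0.4977, -0.0072, 0.0598]
ee_rot: [[0.706, -0.709, 0.001], [-0.709, -0.706, -0.0], [0.001, -0.0, -1.0]]
force: [-0.1, -0.2, 0.6]
grip_width: 0.002
finger_force: 0.0
```

```bash
python3 r.py
```

```text
t 3.2 z 0.0598 r 0.0729 yaw -45.1 dir -47.3 axis in tool mm [72.9  2.7] F out -0.09 Ftan 0.24 fz 0.6 tilt [ 0.001 -0.   ] j [-0.12  0.85  0.07  2.08 -0.25  0.22 -2.18]
```

{"fn": "apply_moves", "kwargs": {
  "rows": [
    {"tx":8,"ty":2.7,"tz":3,"wx":0,"wy":0,"wz":0},
    {"tx":14,"ty":2.7,"tz":3,"wx":0,"wy":0,"wz":0},
    {"tx":16,"ty":2.7,"tz":3,"wx":0,"wy":0,"wz":0},
    {"tx":17,"ty":2.7,"tz":3,"wx":0,"wy":0,"wz":0},
    {"tx":17,"ty":2.7,"tz":3,"wx":0,"wy":0,"wz":0}
  ]
}}

```text
t: 3.7
ee_pos: [0.5076, -0.0202, 0.0559]
ee_rot: [[0.707, -0.708, 0.0], [-0.708, -0.707, -0.0], [0.0, -0.0, -1.0]]
force: [-0.1, -1.0, -0.7]
grip_width: 0.008
finger_force: 0.0
```

```bash
python3 r.py
```

```text
t 3.7 z 0.0559 r 0.0567 yaw -45.0 dir -45.7 axis in tool mm [56.7  0.7] F out -0.64 Ftan 0.71 fz -0.7 tilt [ 0. -0.] j [-0.1   0.86  0.08  2.05 -0.24  0.24 -2.17]
```

{"fn": "apply_moves", "kwargs": {
  "rows": [
    {"tx":0.5,"ty":0,"tz":0,"wx":0,"wy":0,"wz":0},
    {"tx":1,"ty":0,"tz":0,"wx":0,"wy":0,"wz":0},
    {"tx":1.5,"ty":0,"tz":0,"wx":0,"wy":0,"wz":0},
    {"tx":2,"ty":0,"tz":0,"wx":0,"wy":0,"wz":0},
    {"tx":2,"ty":0,"tz":0,"wx":0,"wy":0,"wz":0}
  ]
}}

```text
t: 4.2
ee_pos: [0.5089, -0.0216, 0.0557]
ee_rot: [[0.707, -0.708, 0.0], [-0.708, -0.707, -0.0], [0.0, 0.0, -1.0]]
force: [-0.6, -0.6, -0.1]
grip_width: 0.005
finger_force: 0.0
```

```bash
python3 r.py
```

```text
t 4.2 z 0.0557 r 0.0548 yaw -45.0 dir -45.7 axis in tool mm [54.8  0.6] F out 0.03 Ftan 0.84 fz -0.1 tilt [ 0. -0.] j [-0.09  0.86  0.08  2.05 -0.24  0.24 -2.17]
```

{"fn": "apply_moves", "kwargs": {
  "rows": [
    {"tx":0.5,"ty":0,"tz":0,"wx":0,"wy":0,"wz":0},
    {"tx":1,"ty":0,"tz":0,"wx":0,"wy":0,"wz":0},
    {"tx":1.5,"ty":0,"tz":0,"wx":0,"wy":0,"wz":0},
    {"tx":2,"ty":0,"tz":0,"wx":0,"wy":0,"wz":0},
    {"tx":2,"ty":0,"tz":0,"wx":0,"wy":0,"wz":0}
  ]
}}

```text
t: 4.7
ee_pos: [0.5099, -0.0227, 0.0557]
ee_rot: [[0.707, -0.707, -0.001], [-0.707, -0.707, 0.0], [-0.001, 0.0, -1.0]]
force: [-1.6, 1.3, -0.4]
grip_width: 0.004
finger_force: 0.6
```

```bash
python3 r.py
```

```text
t 4.7 z 0.0557 r 0.0533 yaw -45.0 dir -45.7 axis in tool mm [53.3  0.6] F out 2.06 Ftan 0.22 fz -0.4 tilt [-0.001  0.   ] j [-0.09  0.86  0.08  2.04 -0.24  0.25 -2.17]
```

{"fn": "apply_moves", "kwargs": {
  "rows": [
    {"tx":0.5,"ty":0.5,"tz":0,"wx":0,"wy":0,"wz":0},
    {"tx":1,"ty":0.5,"tz":0,"wx":0,"wy":0,"wz":0},
    {"tx":1,"ty":0.5,"tz":0,"wx":0,"wy":0,"wz":0},
    {"tx":1,"ty":0.5,"tz":0,"wx":0,"wy":0,"wz":0},
    {"tx":1,"ty":0.5,"tz":0,"wx":0,"wy":0,"wz":0}
  ]
}}

```text
t: 5.2
ee_pos: [0.5099, -0.0232, 0.0557]
ee_rot: [[0.707, -0.707, -0.002], [-0.707, -0.707, 0.001], [-0.002, 0.0, -1.0]]
force: [-2.9, 5.0, 2.6]
grip_width: 0.006
finger_force: 2.6
```

```bash
python3 r.py; python3 -c "
import numpy as np
for r in (51.5,52.5):
  print([(p,round(r-r*np.cos(np.radians(p)),2),round(r*np.sin(np.radians(p)),2)) for p in (8,16,24,32,40)])"
```

```text
t 5.2 z 0.0557 r 0.053 yaw -45.0 dir -45.2 axis in tool mm [53.   0.2] F out 5.53 Ftan -1.45 fz 2.6 tilt [-0.002  0.001] j [-0.09  0.86  0.08  2.04 -0.24  0.25 -2.16]
[(8, np.float64(0.5), np.float64(7.17)), (16, np.float64(2.0), np.float64(14.2)), (24, np.float64(4.45), np.float64(20.95)), (32, np.float64(7.83), np.float64(27.29)), (40, np.float64(12.05), np.float64(33.1))]
[(8, np.float64(0.51), np.float64(7.31)), (16, np.float64(2.03), np.float64(14.47)), (24, np.float64(4.54), np.float64(21.35)), (32, np.float64(7.98), np.float64(27.82)), (40, np.float64(12.28), np.float64(33.75))]
```

{"fn": "apply_moves", "kwargs": {
  "rows": [
    {"tx":1.0,"ty":7.2,"tz":0,"wx":0,"wy":0,"wz":-8},
    {"tx":2.5,"ty":14.1,"tz":0,"wx":0,"wy":0,"wz":-16},
    {"tx":4.9,"ty":20.8,"tz":0,"wx":0,"wy":0,"wz":-24},
    {"tx":8.2,"ty":27.1,"tz":0,"wx":0,"wy":0,"wz":-32},
    {"tx":12.4,"ty":32.9,"tz":0,"wx":0,"wy":0,"wz":-40}
  ]
}}

```text
t: 5.7
ee_pos: [0.4936, -0.057, 0.0556]
ee_rot: [[0.997, -0.083, -0.004], [-0.083, -0.997, -0.001], [-0.004, 0.001, -1.0]]
force: [-5.1, 1.5, 2.8]
grip_width: 0.008
finger_force: 2.5
```

```bash
python3 r.py; python3 w.py w2; python3 - <<'E'
import pickle,cv2;from h import *
c=pickle.load(open('w2.pkl','rb'));im=c['color'];print(nut(c))
u,v=0,0
cv2.imwrite('pics/w2c.png',cv2.resize(im[100:300,200:440,::-1],None,fx=3,fy=3,interpolation=cv2.INTER_CUBIC))
E
```

```text
t 5.7 z 0.0556 r 0.0537 yaw -4.7 dir -4.1 axis in tool mm [53.7 -0.6] F out 5.24 Ftan -1.12 fz 2.8 tilt [-0.004 -0.001] j [ 0.04  0.85 -0.03  2.08  0.12  0.22 -1.75]
5.7 [ 0.4936 -0.057   0.0556] [[0.997, -0.083, -0.004], [-0.083, -0.997, -0.001], [-0.004, 0.001, -1.0]] [-5.1  1.5  2.8] [ 0.041  0.849 -0.032  2.078  0.116  0.221 -1.747]
(array([ 0.54703152, -0.06058018]), np.float64(0.03683893343947802))
```

View pics/w2c.png

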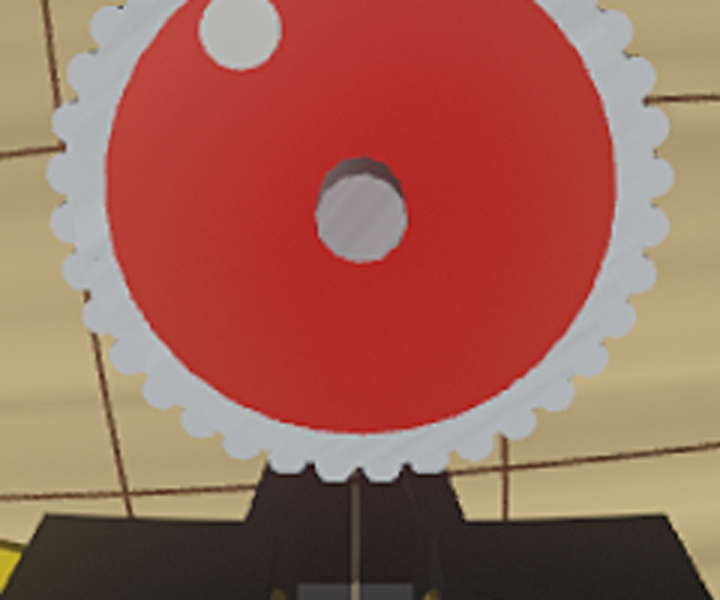

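The nut turns: the dot is now at crop (240,30), full-image (280,110), with the bolt at (361,218) and the ribs resting on the fingertip. I'll track the dot with code from here on.

```bash
cat > dot.py <<'E'
import sys,pickle
from h import *
C=np.array([.5472,-.0608])
def dot(c,z):
    n,_=nut(c,z);im=c['color'].astype(int);P=[]
    ys,xs=np.nonzero(im.min(2)>110)
    for u,v in zip(xs,ys):
        p=fatz(c,u,v,z)[:2]-n
        if 22<np.hypot(*p)*1e3<34.5:P.append(p)
    m=np.mean(P,0);return len(P),np.hypot(*m).round(4),np.degrees(np.arctan2(m[1],m[0])).round(1),n.round(4)
if __name__=='__main__':
    if len(sys.argv)>1:print(dot(pickle.load(open(sys.argv[1],'rb')),float(sys.argv[2])))
    else:
        import r
        from workcell import vision
        print(dot(vision.capture('wrist'),.074))
E
python3 dot.py w1.pkl .072; python3 dot.py w2.pkl .072
```

```text
(97, np.float64(0.0292), np.float64(-10.3), array([ 0.5472, -0.0608]))
(572, np.float64(0.0291), np.float64(30.1), array([ 0.547 , -0.0606]))
```

{"fn": "apply_moves", "kwargs": {
  "rows": [
    {"tx":0.6,"ty":7.2,"tz":0,"wx":0,"wy":0,"wz":-8},
    {"tx":2.1,"ty":14.1,"tz":0,"wx":0,"wy":0,"wz":-16},
    {"tx":4.6,"ty":20.8,"tz":0,"wx":0,"wy":0,"wz":-24},
    {"tx":8.0,"ty":27.1,"tz":0,"wx":0,"wy":0,"wz":-32},
    {"tx":12.2,"ty":32.9,"tz":0,"wx":0,"wy":0,"wz":-40}
  ]
}}

```text
t: 6.25
ee_pos: [0.5028, -0.0932, 0.0555]
ee_rot: [[0.818, 0.575, -0.005], [0.575, -0.818, -0.004], [-0.006, 0.001, -1.0]]
force: [-4.6, -2.5, 3.8]
grip_width: 0.004
finger_force: 2.5
```

```bash
python3 dot.py
```

```text
t 6.25 z 0.0555 r 0.055 yaw 35.1 dir 36.1 axis in tool mm [55. -1.] F out 5.19 Ftan -0.64 fz 3.8 tilt [-0.005 -0.004] j [ 0.19  0.86 -0.16  2.03  0.46  0.29 -1.32]
(579, np.float64(0.0288), np.float64(69.9), array([ 0.5474, -0.0604]))
```

{"fn": "apply_moves", "kwargs": {
  "rows": [
    {"tx":0.6,"ty":7.2,"tz":0,"wx":0,"wy":0,"wz":-8},
    {"tx":2.1,"ty":14.3,"tz":0,"wx":0,"wy":0,"wz":-16},
    {"tx":4.6,"ty":21.0,"tz":0,"wx":0,"wy":0,"wz":-24},
    {"tx":8.0,"ty":27.4,"tz":0,"wx":0,"wy":0,"wz":-32},
    {"tx":12.2,"ty":33.3,"tz":0,"wx":0,"wy":0,"wz":-40}
  ]
}}

```text
t: 6.8
ee_pos: [0.5334, -0.115, 0.0555]
ee_rot: [[0.261, 0.965, -0.002], [0.965, -0.261, -0.006], [-0.006, -0.001, -1.0]]
force: [-2.3, -5.0, 2.6]
grip_width: 0.006
finger_force: 2.7
```

```bash
python3 dot.py
```

```text
t 6.8 z 0.0555 r 0.0559 yaw 74.9 dir 75.7 axis in tool mm [55.9 -0.8] F out 5.46 Ftan -1.03 fz 2.6 tilt [-0.002 -0.006] j [ 0.34  0.9  -0.37  1.93  0.71  0.46 -0.82]
(581, np.float64(0.0288), np.float64(109.8), array([ 0.5472, -0.0603]))
```

{"fn": "apply_moves", "kwargs": {
  "rows": [
    {"tx":0.6,"ty":7.3,"tz":0,"wx":0,"wy":0,"wz":-8},
    {"tx":2.1,"ty":14.4,"tz":0,"wx":0,"wy":0,"wz":-16},
    {"tx":4.6,"ty":21.2,"tz":0,"wx":0,"wy":0,"wz":-24},
    {"tx":8.0,"ty":27.7,"tz":0,"wx":0,"wy":0,"wz":-32},
    {"tx":12.2,"ty":33.7,"tz":0,"wx":0,"wy":0,"wz":-40}
  ]
}}

```text
t: 7.35
ee_pos: [0.5712, -0.112, 0.0556]
ee_rot: [[-0.421, 0.907, 0.001], [0.907, 0.421, -0.006], [-0.006, -0.001, -1.0]]
force: [1.1, -4.8, 2.4]
grip_width: 0.002
finger_force: 2.3
```

```bash
python3 dot.py
```

```text
t 7.35 z 0.0556 r 0.0565 yaw 114.9 dir 115.1 axis in tool mm [56.5 -0.2] F out 4.78 Ftan -1.03 fz 2.4 tilt [ 0.001 -0.006] j [ 0.44  0.96 -0.59  1.81  0.87  0.65 -0.24]
(574, np.float64(0.0289), np.float64(150.3), array([ 0.5471, -0.0604]))
```

{"fn": "apply_moves", "kwargs": {
  "rows": [
    {"tx":0.9,"ty":7.3,"tz":0,"wx":0,"wy":0,"wz":-8},
    {"tx":2.5,"ty":14.4,"tz":0,"wx":0,"wy":0,"wz":-16},
    {"tx":5.0,"ty":21.2,"tz":0,"wx":0,"wy":0,"wz":-24},
    {"tx":8.4,"ty":27.7,"tz":0,"wx":0,"wy":0,"wz":-32},
    {"tx":12.6,"ty":33.7,"tz":0,"wx":0,"wy":0,"wz":-40}
  ]
}}

```text
t: 7.9
ee_pos: [0.5981, -0.0851, 0.0558]
ee_rot: [[-0.906, 0.424, 0.004], [0.424, 0.906, -0.004], [-0.006, -0.002, -1.0]]
force: [2.9, -3.6, 1.9]
grip_width: 0.004
finger_force: 2.1
```

```bash
python3 dot.py
```

```text
t 7.9 z 0.0558 r 0.0564 yaw 154.9 dir 154.4 axis in tool mm [56.4  0.5] F out 4.21 Ftan -2.01 fz 1.9 tilt [ 0.004 -0.004] j [ 0.47  1.03 -0.76  1.74  0.98  0.8   0.35]
(578, np.float64(0.0289), np.float64(-169.3), array([ 0.547 , -0.0605]))
```

{"fn": "apply_moves", "kwargs": {
  "rows": [
    {"tx":0.6,"ty":7.3,"tz":0,"wx":0,"wy":0,"wz":-8},
    {"tx":2.1,"ty":14.4,"tz":0,"wx":0,"wy":0,"wz":-16},
    {"tx":4.6,"ty":21.2,"tz":0,"wx":0,"wy":0,"wz":-24},
    {"tx":8.0,"ty":27.7,"tz":0,"wx":0,"wy":0,"wz":-32},
    {"tx":12.2,"ty":33.7,"tz":0,"wx":0,"wy":0,"wz":-40}
  ]
}}

```text
t: 8.45
ee_pos: [0.6009, -0.0465, 0.0558]
ee_rot: [[-0.966, -0.259, 0.004], [-0.259, 0.966, 0.0], [-0.004, -0.001, -1.0]]
force: [2.1, -0.0, 0.7]
grip_width: 0.007
finger_force: 0.9
```

```bash
python3 dot.py
```

```text
t 8.45 z 0.0558 r 0.0555 yaw -165.0 dir -165.1 axis in tool mm [55.5  0.1] F out 2.05 Ftan -0.59 fz 0.7 tilt [0.004 0.   ] j [ 0.47  1.08 -0.9   1.74  1.08  0.9   0.91]
(577, np.float64(0.0289), np.float64(-130.0), array([ 0.5471, -0.0606]))
```

{"fn": "apply_moves", "kwargs": {
  "rows": [
    {"tx":1.3,"ty":7.2,"tz":0,"wx":0,"wy":0,"wz":-8},
    {"tx":3.0,"ty":14.3,"tz":0,"wx":0,"wy":0,"wz":-16},
    {"tx":5.5,"ty":21.0,"tz":0,"wx":0,"wy":0,"wz":-24},
    {"tx":8.9,"ty":27.4,"tz":0,"wx":0,"wy":0,"wz":-32},
    {"tx":13.1,"ty":33.3,"tz":0,"wx":0,"wy":0,"wz":-40}
  ]
}}

```text
t: 9.0
ee_pos: [0.5787, -0.0164, 0.0558]
ee_rot: [[-0.574, -0.819, 0.002], [-0.819, 0.574, 0.002], [-0.003, -0.001, -1.0]]
force: [1.4, 0.8, -0.1]
grip_width: 0.006
finger_force: 0.9
```

```bash
python3 dot.py
```

```text
t 9.0 z 0.0558 r 0.0545 yaw -125.0 dir -125.4 axis in tool mm [54.5  0.3] F out 1.48 Ftan -0.71 fz -0.1 tilt [0.002 0.002] j [ 0.48  1.11 -1.01  1.81  1.17  0.96  1.46]
(584, np.float64(0.0289), np.float64(-90.5), array([ 0.5471, -0.0606]))
```

{"fn": "apply_moves", "kwargs": {
  "rows": [
    {"tx":1.8,"ty":7.1,"tz":0,"wx":0,"wy":0,"wz":-8},
    {"tx":3.6,"ty":14.1,"tz":0,"wx":0,"wy":0,"wz":-16},
    {"tx":6.1,"ty":20.6,"tz":0,"wx":0,"wy":0,"wz":-24},
    {"tx":9.5,"ty":26.9,"tz":0,"wx":0,"wy":0,"wz":-32},
    {"tx":13.7,"ty":32.6,"tz":0,"wx":0,"wy":0,"wz":-40}
  ]
}}

```text
t: 9.55
ee_pos: [0.5432, -0.0073, 0.056]
ee_rot: [[0.087, -0.996, 0.001], [-0.996, -0.087, 0.005], [-0.005, -0.001, -1.0]]
force: [-0.3, 4.6, 2.4]
grip_width: 0.002
finger_force: 2.0
```

```bash
python3 dot.py
```

```text
t 9.55 z 0.056 r 0.0537 yaw -85.0 dir -85.7 axis in tool mm [53.7  0.6] F out 4.57 Ftan -0.08 fz 2.4 tilt [0.001 0.005] j [ 0.51  1.13 -1.09  1.92  1.25  1.    2.02]
(590, np.float64(0.029), np.float64(-52.1), array([ 0.5471, -0.0606]))
```

{"fn": "apply_moves", "kwargs": {
  "rows": [
    {"tx":0.5,"ty":7.1,"tz":0,"wx":0,"wy":0,"wz":-8},
    {"tx":2.0,"ty":14.2,"tz":0,"wx":0,"wy":0,"wz":-16},
    {"tx":4.5,"ty":21.0,"tz":0,"wx":0,"wy":0,"wz":-24},
    {"tx":7.9,"ty":27.3,"tz":0,"wx":0,"wy":0,"wz":-32},
    {"tx":9.8,"ty":30.3,"tz":0,"wx":0,"wy":0,"wz":-36}
  ]
}}

```text
t: 10.1
ee_pos: [0.512, -0.0207, 0.0556]
ee_rot: [[0.654, -0.757, -0.003], [-0.757, -0.654, 0.003], [-0.004, 0.0, -1.0]]
force: [-3.2, 4.5, 4.7]
grip_width: 0.005
finger_force: 2.7
```

```bash
python3 dot.py
```

```text
t 10.1 z 0.0556 r 0.0534 yaw -49.2 dir -48.7 axis in tool mm [53.4 -0.4] F out 5.53 Ftan -0.56 fz 4.7 tilt [-0.003  0.003] j [ 0.57  1.15 -1.16  2.    1.31  1.04  2.58]
(592, np.float64(0.0291), np.float64(-16.3), array([ 0.5471, -0.0605]))
```

{"fn": "apply_moves", "kwargs": {
  "rows": [
    {"tx":-6,"ty":0,"tz":0,"wx":0,"wy":0,"wz":0},
    {"tx":-14,"ty":0,"tz":0,"wx":0,"wy":0,"wz":0},
    {"tx":-17,"ty":0,"tz":0,"wx":0,"wy":0,"wz":0},
    {"tx":-17,"ty":0,"tz":0,"wx":0,"wy":0,"wz":0},
    {"tx":-17,"ty":0,"tz":0,"wx":0,"wy":0,"wz":0}
  ]
}}

```text
t: 10.65
ee_pos: [0.5025, -0.0092, 0.0556]
ee_rot: [[0.655, -0.756, 0.0], [-0.756, -0.655, -0.001], [0.001, 0.0, -1.0]]
force: [-0.1, 0.7, -0.6]
grip_width: 0.007
finger_force: 0.0
```

```bash
python3 dot.py
```

```text
t 10.65 z 0.0556 r 0.0683 yaw -49.1 dir -49.1 axis in tool mm [68.3 -0. ] F out 0.59 Ftan -0.35 fz -0.6 tilt [ 0.    -0.001] j [ 0.55  1.14 -1.16  2.03  1.33  1.03  2.53]
(582, np.float64(0.0291), np.float64(-15.5), array([ 0.5471, -0.0606]))
```

{"fn": "apply_moves", "kwargs": {
  "rows": [
    {"tx":0.8,"ty":-10.1,"tz":0,"wx":0,"wy":0,"wz":8.5},
    {"tx":3.0,"ty":-20.0,"tz":0,"wx":0,"wy":0,"wz":17},
    {"tx":6.7,"ty":-29.4,"tz":0,"wx":0,"wy":0,"wz":25.5},
    {"tx":11.7,"ty":-38.2,"tz":0,"wx":0,"wy":0,"wz":34},
    {"tx":18.0,"ty":-46.2,"tz":0,"wx":0,"wy":0,"wz":42.5}
  ]
}}

```text
t: 11.2
ee_pos: [0.5496, 0.0076, 0.0557]
ee_rot: [[-0.034, -0.999, 0.0], [-0.999, 0.034, -0.0], [0.0, -0.0, -1.0]]
force: [0.1, 0.1, -0.3]
grip_width: 0.003
finger_force: 0.0
```

{"fn": "apply_moves", "kwargs": {
  "rows": [
    {"tx":0.8,"ty":-10.1,"tz":0,"wx":0,"wy":0,"wz":8.5},
    {"tx":3.0,"ty":-20.0,"tz":0,"wx":0,"wy":0,"wz":17},
    {"tx":6.7,"ty":-29.4,"tz":0,"wx":0,"wy":0,"wz":25.5},
    {"tx":11.7,"ty":-38.2,"tz":0,"wx":0,"wy":0,"wz":34},
    {"tx":18.0,"ty":-46.2,"tz":0,"wx":0,"wy":0,"wz":42.5}
  ]
}}

```text
t: 11.7
ee_pos: [0.5953, -0.0119, 0.0557]
ee_rot: [[-0.7, -0.714, 0.0], [-0.714, 0.7, 0.0], [-0.0, -0.0, -1.0]]
force: [-0.6, 0.8, -0.3]
grip_width: 0.002
finger_force: 0.0
```

```bash
python3 r.py
```

```text
t 11.7 z 0.0557 r 0.0686 yaw -134.4 dir -134.5 axis in tool mm [68.6  0.1] F out 0.15 Ftan 1.0 fz -0.3 tilt [0. 0.] j [ 0.46  1.11 -1.    1.76  1.14  0.98  1.33]
```

Very repeatable, so I'll continue the rewind.

{"fn": "apply_moves", "kwargs": {
  "rows": [
    {"tx":0.8,"ty":-10.1,"tz":0,"wx":0,"wy":0,"wz":8.5},
    {"tx":3.0,"ty":-20.0,"tz":0,"wx":0,"wy":0,"wz":17},
    {"tx":6.7,"ty":-29.4,"tz":0,"wx":0,"wy":0,"wz":25.5},
    {"tx":11.7,"ty":-38.2,"tz":0,"wx":0,"wy":0,"wz":34},
    {"tx":18.0,"ty":-46.2,"tz":0,"wx":0,"wy":0,"wz":42.5}
  ]
}}

```text
t: 12.2
ee_pos: [0.6158, -0.0573, 0.0557]
ee_rot: [[-0.999, -0.053, 0.0], [-0.053, 0.999, -0.0], [-0.0, -0.0, -1.0]]
force: [0.3, -0.2, 0.8]
grip_width: 0.004
finger_force: 0.0
```

{"fn": "apply_moves", "kwargs": {
  "rows": [
    {"tx":0.8,"ty":-10.1,"tz":0,"wx":0,"wy":0,"wz":8.5},
    {"tx":3.0,"ty":-20.0,"tz":0,"wx":0,"wy":0,"wz":17},
    {"tx":6.7,"ty":-29.4,"tz":0,"wx":0,"wy":0,"wz":25.5},
    {"tx":11.7,"ty":-38.2,"tz":0,"wx":0,"wy":0,"wz":34},
    {"tx":18.0,"ty":-46.2,"tz":0,"wx":0,"wy":0,"wz":42.5}
  ]
}}

```text
t: 12.7
ee_pos: [0.6003, -0.1046, 0.0557]
ee_rot: [[-0.772, 0.636, 0.0], [0.636, 0.772, -0.0], [-0.0, 0.0, -1.0]]
force: [0.4, 0.3, -0.3]
grip_width: 0.007
finger_force: 0.0
```

{"fn": "apply_moves", "kwargs": {
  "rows": [
    {"tx":0.8,"ty":-10.1,"tz":0,"wx":0,"wy":0,"wz":8.5},
    {"tx":3.0,"ty":-20.0,"tz":0,"wx":0,"wy":0,"wz":17},
    {"tx":6.7,"ty":-29.4,"tz":0,"wx":0,"wy":0,"wz":25.5},
    {"tx":11.7,"ty":-38.2,"tz":0,"wx":0,"wy":0,"wz":34},
    {"tx":18.0,"ty":-46.2,"tz":0,"wx":0,"wy":0,"wz":42.5}
  ]
}}

```text
t: 13.2
ee_pos: [0.5569, -0.1291, 0.0557]
ee_rot: [[-0.14, 0.99, 0.0], [0.99, 0.14, -0.0], [-0.0, 0.0, -1.0]]
force: [-0.3, -0.3, -0.6]
grip_width: -0.001
finger_force: 0.0
```

{"fn": "apply_moves", "kwargs": {
  "rows": [
    {"tx":0.8,"ty":-10.1,"tz":0,"wx":0,"wy":0,"wz":8.5},
    {"tx":3.0,"ty":-20.0,"tz":0,"wx":0,"wy":0,"wz":17},
    {"tx":6.7,"ty":-29.4,"tz":0,"wx":0,"wy":0,"wz":25.5},
    {"tx":11.7,"ty":-38.2,"tz":0,"wx":0,"wy":0,"wz":34},
    {"tx":18.0,"ty":-46.2,"tz":0,"wx":0,"wy":0,"wz":42.5}
  ]
}}

```text
t: 13.7
ee_pos: [0.5086, -0.1176, 0.0558]
ee_rot: [[0.566, 0.825, 0.0], [0.825, -0.566, -0.0], [0.0, 0.0, -1.0]]
force: [0.4, -0.2, -0.2]
grip_width: 0.004
finger_force: 0.0
```

```bash
python3 dot.py
```

```text
t 13.7 z 0.0558 r 0.0687 yaw 55.5 dir 55.8 axis in tool mm [68.7 -0.3] F out -0.07 Ftan 0.38 fz -0.2 tilt [ 0. -0.] j [ 0.32  0.87 -0.3   2.    0.68  0.37 -1.13]
(551, np.float64(0.0292), np.float64(-15.7), array([ 0.5471, -0.0606]))
```

{"fn": "apply_moves", "kwargs": {
  "rows": [
    {"tx":0.8,"ty":-10.1,"tz":0,"wx":0,"wy":0,"wz":8.5},
    {"tx":3.0,"ty":-20.0,"tz":0,"wx":0,"wy":0,"wz":17},
    {"tx":6.7,"ty":-29.4,"tz":0,"wx":0,"wy":0,"wz":25.5},
    {"tx":11.7,"ty":-38.2,"tz":0,"wx":0,"wy":0,"wz":34},
    {"tx":18.0,"ty":-46.2,"tz":0,"wx":0,"wy":0,"wz":42.5}
  ]
}}

```text
t: 14.25
ee_pos: [0.4807, -0.0763, 0.0557]
ee_rot: [[0.973, 0.229, 0.0], [0.229, -0.973, 0.0], [0.0, -0.0, -1.0]]
force: [0.2, -1.1, -0.3]
grip_width: 0.004
finger_force: 0.0
```

{"fn": "apply_moves", "kwargs": {
  "rows": [
    {"tx":0.8,"ty":-10.1,"tz":0,"wx":0,"wy":0,"wz":8.5},
    {"tx":3.0,"ty":-20.0,"tz":0,"wx":0,"wy":0,"wz":17},
    {"tx":6.7,"ty":-29.4,"tz":0,"wx":0,"wy":0,"wz":25.5},
    {"tx":11.7,"ty":-38.2,"tz":0,"wx":0,"wy":0,"wz":34},
    {"tx":18.0,"ty":-46.2,"tz":0,"wx":0,"wy":0,"wz":42.5}
  ]
}}

```text
t: 14.75
ee_pos: [0.4877, -0.0267, 0.0556]
ee_rot: [[0.873, -0.488, -0.0], [-0.488, -0.873, 0.001], [-0.001, -0.001, -1.0]]
force: [0.9, 0.1, 0.4]
grip_width: 0.008
finger_force: 0.0
```

```bash
python3 r.py
```

```text
t 14.75 z 0.0556 r 0.0686 yaw -29.2 dir -29.8 axis in tool mm [68.6  0.7] F out -0.74 Ftan -0.59 fz 0.4 tilt [-0.     0.001] j [-0.04  0.85  0.    2.11 -0.02  0.19 -2.1 ]
```

{"fn": "apply_moves", "kwargs": {
  "rows": [
    {"tx":0.7,"ty":-9.0,"tz":0,"wx":0,"wy":0,"wz":8},
    {"tx":2.6,"ty":-18.2,"tz":0,"wx":0,"wy":0,"wz":16},
    {"tx":5.9,"ty":-27.0,"tz":0,"wx":0,"wy":0,"wz":24},
    {"tx":9.1,"ty":-33.4,"tz":0,"wx":0,"wy":0,"wz":30},
    {"tx":9.1,"ty":-33.4,"tz":0,"wx":0,"wy":0,"wz":30}
  ]
}}

```text
t: 15.25
ee_pos: [0.5129, -0.0015, 0.0556]
ee_rot: [[0.517, -0.856, 0.001], [-0.856, -0.517, 0.001], [-0.0, -0.002, -1.0]]
force: [0.8, 1.0, 0.3]
grip_width: 0.006
finger_force: 0.0
```

```bash
python3 r.py
```

```text
t 15.25 z 0.0556 r 0.0686 yaw -58.8 dir -59.9 axis in tool mm [68.6  1.3] F out 0.5 Ftan -1.17 fz 0.3 tilt [0.001 0.001] j [-0.14  0.86  0.09  2.04 -0.28  0.25 -2.41]
```

{"fn": "apply_moves", "kwargs": {
  "rows": [
    {"tx":9,"ty":1.3,"tz":-2,"wx":0,"wy":0,"wz":0},
    {"tx":13.5,"ty":1.3,"tz":-2,"wx":0,"wy":0,"wz":0},
    {"tx":15,"ty":1.3,"tz":-2,"wx":0,"wy":0,"wz":0},
    {"tx":16,"ty":1.3,"tz":-2,"wx":0,"wy":0,"wz":0},
    {"tx":16.8,"ty":1.3,"tz":-2,"wx":0,"wy":0,"wz":0}
  ]
}}

```text
t: 15.75
ee_pos: [0.5172, -0.016, 0.0578]
ee_rot: [[0.517, -0.856, -0.004], [-0.856, -0.517, 0.003], [-0.005, 0.002, -1.0]]
force: [-3.9, 6.4, 6.0]
grip_width: 0.005
finger_force: 3.8
```

```bash
python3 dot.py
```

```text
t 15.75 z 0.0578 r 0.0539 yaw -58.9 dir -56.2 axis in tool mm [53.8 -2.5] F out 7.52 Ftan -0.34 fz 6.0 tilt [-0.004  0.003] j [-0.11  0.86  0.09  2.02 -0.27  0.28 -2.39]
(561, np.float64(0.0291), np.float64(-15.3), array([ 0.5471, -0.0605]))
```

{"fn": "apply_moves", "kwargs": {
  "rows": [
    {"tx":0.5,"ty":6.2,"tz":0,"wx":0,"wy":0,"wz":-8},
    {"tx":2.0,"ty":12.7,"tz":0,"wx":0,"wy":0,"wz":-16},
    {"tx":4.4,"ty":19.3,"tz":0,"wx":0,"wy":0,"wz":-24},
    {"tx":7.8,"ty":25.5,"tz":0,"wx":0,"wy":0,"wz":-32},
    {"tx":12.0,"ty":31.3,"tz":0,"wx":0,"wy":0,"wz":-40}
  ]
}}

```text
t: 16.3
ee_pos: [0.4956, -0.0442, 0.0576]
ee_rot: [[0.948, -0.319, -0.005], [-0.319, -0.948, 0.001], [-0.005, 0.001, -1.0]]
force: [-3.7, 2.3, 3.1]
grip_width: 0.003
finger_force: 2.1
```

```bash
python3 dot.py
```

```text
t 16.3 z 0.0576 r 0.0542 yaw -18.6 dir -17.9 axis in tool mm [54.2 -0.7] F out 4.26 Ftan -1.07 fz 3.1 tilt [-0.005  0.001] j [ 0.01  0.85 -0.02  2.07  0.08  0.23 -1.98]
(567, np.float64(0.0291), np.float64(20.5), array([ 0.5471, -0.0606]))
```

{"fn": "apply_moves", "kwargs": {
  "rows": [
    {"tx":0.6,"ty":7.2,"tz":0,"wx":0,"wy":0,"wz":-8},
    {"tx":2.1,"ty":14.2,"tz":0,"wx":0,"wy":0,"wz":-16},
    {"tx":4.6,"ty":21.0,"tz":0,"wx":0,"wy":0,"wz":-24},
    {"tx":8.0,"ty":27.3,"tz":0,"wx":0,"wy":0,"wz":-32},
    {"tx":12.2,"ty":33.1,"tz":0,"wx":0,"wy":0,"wz":-40}
  ]
}}

```text
t: 16.85
ee_pos: [0.4961, -0.0814, 0.0575]
ee_rot: [[0.933, 0.36, -0.006], [0.36, -0.933, -0.002], [-0.006, -0.0, -1.0]]
force: [-3.6, -0.9, 2.0]
grip_width: 0.004
finger_force: 1.9
```

```bash
python3 dot.py
```

```text
t 16.85 z 0.0575 r 0.0551 yaw 21.1 dir 22.0 axis in tool mm [55.1 -0.8] F out 3.69 Ftan -0.53 fz 2.0 tilt [-0.006 -0.002] j [ 0.16  0.85 -0.14  2.06  0.42  0.27 -1.55]
(572, np.float64(0.0292), np.float64(59.3), array([ 0.547 , -0.0607]))
```

Pressing a little harder for the next two.

{"fn": "apply_moves", "kwargs": {
  "rows": [
    {"tx":1.0,"ty":7.2,"tz":0,"wx":0,"wy":0,"wz":-8},
    {"tx":2.7,"ty":14.2,"tz":0,"wx":0,"wy":0,"wz":-16},
    {"tx":5.2,"ty":21.0,"tz":0,"wx":0,"wy":0,"wz":-24},
    {"tx":8.6,"ty":27.3,"tz":0,"wx":0,"wy":0,"wz":-32},
    {"tx":12.8,"ty":33.1,"tz":0,"wx":0,"wy":0,"wz":-40}
  ]
}}

```text
t: 17.4
ee_pos: [0.5202, -0.1094, 0.0574]
ee_rot: [[0.487, 0.874, -0.006], [0.874, -0.487, -0.005], [-0.007, -0.003, -1.0]]
force: [-4.1, -3.2, 2.9]
grip_width: 0.008
finger_force: 2.8
```

```bash
python3 dot.py
```

```text
t 17.4 z 0.0574 r 0.0556 yaw 60.9 dir 61.0 axis in tool mm [55.6 -0.1] F out 4.79 Ftan -2.06 fz 2.9 tilt [-0.006 -0.005] j [ 0.32  0.88 -0.34  1.96  0.7   0.42 -1.07]
(574, np.float64(0.0292), np.float64(96.2), array([ 0.5471, -0.0607]))
```

{"fn": "apply_moves", "kwargs": {
  "rows": [
    {"tx":0.8,"ty":7.3,"tz":0,"wx":0,"wy":0,"wz":-8},
    {"tx":2.4,"ty":14.4,"tz":0,"wx":0,"wy":0,"wz":-16},
    {"tx":4.9,"ty":21.2,"tz":0,"wx":0,"wy":0,"wz":-24},
    {"tx":8.3,"ty":27.6,"tz":0,"wx":0,"wy":0,"wz":-32},
    {"tx":12.5,"ty":33.5,"tz":0,"wx":0,"wy":0,"wz":-40}
  ]
}}

```text
t: 17.95
ee_pos: [0.5575, -0.1162, 0.0575]
ee_rot: [[-0.188, 0.982, -0.002], [0.982, 0.188, -0.006], [-0.006, -0.004, -1.0]]
force: [-1.4, -5.7, 1.8]
grip_width: 0.009
finger_force: 2.7
```

```bash
python3 dot.py
```

```text
t 17.95 z 0.0575 r 0.0564 yaw 100.8 dir 100.5 axis in tool mm [56.4  0.3] F out 5.38 Ftan -2.42 fz 1.8 tilt [-0.002 -0.006] j [ 0.44  0.94 -0.57  1.85  0.86  0.62 -0.49]
(576, np.float64(0.0292), np.float64(136.5), array([ 0.5472, -0.0608]))
```

{"fn": "apply_moves", "kwargs": {
  "rows": [
    {"tx":0.7,"ty":7.3,"tz":0,"wx":0,"wy":0,"wz":-8},
    {"tx":2.3,"ty":14.4,"tz":0,"wx":0,"wy":0,"wz":-16},
    {"tx":4.8,"ty":21.2,"tz":0,"wx":0,"wy":0,"wz":-24},
    {"tx":8.2,"ty":27.6,"tz":0,"wx":0,"wy":0,"wz":-32},
    {"tx":12.4,"ty":33.5,"tz":0,"wx":0,"wy":0,"wz":-40}
  ]
}}

```text
t: 18.5
ee_pos: [0.5905, -0.0971, 0.0577]
ee_rot: [[-0.775, 0.632, 0.002], [0.632, 0.775, -0.005], [-0.005, -0.003, -1.0]]
force: [1.9, -5.3, 1.1]
grip_width: 0.003
finger_force: 2.6
```

```bash
python3 dot.py
```

```text
t 18.5 z 0.0577 r 0.0565 yaw 140.8 dir 140.1 axis in tool mm [56.5  0.8] F out 4.92 Ftan -2.85 fz 1.1 tilt [ 0.002 -0.005] j [ 0.49  1.02 -0.75  1.76  0.97  0.79  0.12]
(568, np.float64(0.0293), np.float64(177.3), array([ 0.5474, -0.0608]))
```

{"fn": "apply_moves", "kwargs": {
  "rows": [
    {"tx":1.0,"ty":7.3,"tz":0,"wx":0,"wy":0,"wz":-8},
    {"tx":2.7,"ty":14.4,"tz":0,"wx":0,"wy":0,"wz":-16},
    {"tx":5.3,"ty":21.1,"tz":0,"wx":0,"wy":0,"wz":-24},
    {"tx":8.8,"ty":27.4,"tz":0,"wx":0,"wy":0,"wz":-32},
    {"tx":13.0,"ty":33.3,"tz":0,"wx":0,"wy":0,"wz":-40}
  ]
}}

```text
t: 19.05
ee_pos: [0.6032, -0.0607, 0.0581]
ee_rot: [[-1.0, -0.015, 0.006], [-0.015, 1.0, -0.002], [-0.006, -0.002, -1.0]]
force: [5.5, -1.9, -0.1]
grip_width: 0.007
finger_force: 2.5
```

```bash
python3 dot.py
```

```text
t 19.05 z 0.0581 r 0.056 yaw -179.1 dir -179.9 axis in tool mm [56.   0.8] F out 5.48 Ftan -1.92 fz -0.1 tilt [ 0.006 -0.002] j [ 0.49  1.07 -0.89  1.73  1.06  0.9   0.7 ]
(560, np.float64(0.0293), np.float64(-141.5), array([ 0.5475, -0.0606]))
```

{"fn": "apply_moves", "kwargs": {
  "rows": [
    {"tx":0.9,"ty":7.2,"tz":0,"wx":0,"wy":0,"wz":-8},
    {"tx":2.6,"ty":14.3,"tz":0,"wx":0,"wy":0,"wz":-16},
    {"tx":5.1,"ty":21.0,"tz":0,"wx":0,"wy":0,"wz":-24},
    {"tx":8.6,"ty":27.3,"tz":0,"wx":0,"wy":0,"wz":-32},
    {"tx":12.8,"ty":33.1,"tz":0,"wx":0,"wy":0,"wz":-40}
  ]
}}

```text
t: 19.6
ee_pos: [0.5891, -0.0251, 0.0582]
ee_rot: [[-0.755, -0.656, 0.005], [-0.656, 0.755, 0.002], [-0.005, -0.001, -1.0]]
force: [3.1, 2.0, 0.2]
grip_width: 0.003
finger_force: 1.7
```

```bash
python3 dot.py
```

```text
t 19.6 z 0.0582 r 0.0551 yaw -139.0 dir -139.6 axis in tool mm [55.1  0.5] F out 3.68 Ftan -0.53 fz 0.2 tilt [0.005 0.002] j [ 0.49  1.11 -1.    1.78  1.15  0.97  1.26]
(561, np.float64(0.0294), np.float64(-100.8), array([ 0.5475, -0.0604]))
```

{"fn": "apply_moves", "kwargs": {
  "rows": [
    {"tx":1.1,"ty":7.1,"tz":0,"wx":0,"wy":0,"wz":-8},
    {"tx":2.9,"ty":14.1,"tz":0,"wx":0,"wy":0,"wz":-16},
    {"tx":5.5,"ty":20.8,"tz":0,"wx":0,"wy":0,"wz":-24},
    {"tx":8.9,"ty":27.1,"tz":0,"wx":0,"wy":0,"wz":-32},
    {"tx":13.1,"ty":32.9,"tz":0,"wx":0,"wy":0,"wz":-40}
  ]
}}

```text
t: 20.15
ee_pos: [0.5563, -0.0076, 0.0583]
ee_rot: [[-0.157, -0.988, 0.003], [-0.988, 0.157, 0.004], [-0.004, -0.002, -1.0]]
force: [2.2, 2.7, 1.2]
grip_width: 0.005
finger_force: 1.5
```

```bash
python3 dot.py
```

```text
t 20.15 z 0.0583 r 0.0539 yaw -99.0 dir -99.7 axis in tool mm [53.9  0.7] F out 2.98 Ftan -1.68 fz 1.2 tilt [0.003 0.004] j [ 0.51  1.13 -1.09  1.88  1.24  1.01  1.82]
(566, np.float64(0.0293), np.float64(-61.6), array([ 0.5472, -0.0602]))
```

{"fn": "apply_moves", "kwargs": {
  "rows": [
    {"tx":1.1,"ty":7.1,"tz":0,"wx":0,"wy":0,"wz":-8},
    {"tx":2.8,"ty":14.1,"tz":0,"wx":0,"wy":0,"wz":-16},
    {"tx":5.2,"ty":20.8,"tz":0,"wx":0,"wy":0,"wz":-24},
    {"tx":8.6,"ty":27.1,"tz":0,"wx":0,"wy":0,"wz":-32},
    {"tx":12.8,"ty":32.9,"tz":0,"wx":0,"wy":0,"wz":-40}
  ]
}}

```text
t: 20.7
ee_pos: [0.52, -0.0151, 0.058]
ee_rot: [[0.514, -0.858, -0.001], [-0.858, -0.514, 0.004], [-0.004, -0.001, -1.0]]
force: [-1.0, 3.2, 1.8]
grip_width: 0.004
finger_force: 1.8
```

```bash
python3 dot.py
```

```text
t 20.7 z 0.058 r 0.0532 yaw -59.1 dir -59.2 axis in tool mm [53.2  0.2] F out 3.28 Ftan -0.74 fz 1.8 tilt [-0.001  0.004] j [ 0.56  1.15 -1.17  1.98  1.3   1.05  2.42]
(571, np.float64(0.0294), np.float64(-23.9), array([ 0.5469, -0.0602]))
```

{"fn": "apply_moves", "kwargs": {
  "rows": [
    {"tx":0.2,"ty":4,"tz":0,"wx":0,"wy":0,"wz":-4},
    {"tx":0.7,"ty":8,"tz":0,"wx":0,"wy":0,"wz":-8},
    {"tx":0.9,"ty":9.5,"tz":0,"wx":0,"wy":0,"wz":-9.5},
    {"tx":0.9,"ty":9.5,"tz":0,"wx":0,"wy":0,"wz":-9.5},
    {"tx":0.9,"ty":9.5,"tz":0,"wx":0,"wy":0,"wz":-9.5}
  ]
}}

```text
t: 21.25
ee_pos: [0.5119, -0.021, 0.0577]
ee_rot: [[0.643, -0.766, -0.002], [-0.766, -0.643, 0.003], [-0.004, -0.001, -1.0]]
force: [-1.0, 4.5, 2.1]
grip_width: 0.004
finger_force: 2.5
```

```bash
python3 dot.py
```

```text
t 21.25 z 0.0577 r 0.0532 yaw -50.0 dir -48.5 axis in tool mm [53.2 -1.3] F out 4.02 Ftan -2.23 fz 2.1 tilt [-0.002  0.003] j [ 0.58  1.16 -1.18  2.    1.31  1.06  2.56]
(571, np.float64(0.0294), np.float64(-13.8), array([ 0.5468, -0.0602]))
```

{"fn": "apply_moves", "kwargs": {
  "rows": [
    {"tx":-8,"ty":0,"tz":0,"wx":0,"wy":0,"wz":0},
    {"tx":-16,"ty":0,"tz":0,"wx":0,"wy":0,"wz":0},
    {"tx":-17,"ty":0,"tz":-20,"wx":0,"wy":0,"wz":0},
    {"tx":-17,"ty":0,"tz":-45,"wx":0,"wy":0,"wz":0},
    {"tx":-17,"ty":0,"tz":-65,"wx":0,"wy":0,"wz":0}
  ]
}}

```text
t: 21.8
ee_pos: [0.5011, -0.0097, 0.1234]
ee_rot: [[0.647, -0.763, -0.001], [-0.763, -0.647, -0.001], [0.001, 0.002, -1.0]]
force: [-0.2, -1.0, 0.9]
grip_width: 0.007
finger_force: 0.0
```

{"fn": "apply_moves", "kwargs": {
  "rows": [
    {"tx":15,"ty":-13,"tz":0,"wx":0,"wy":0,"wz":8},
    {"tx":30,"ty":-26,"tz":0,"wx":0,"wy":0,"wz":16},
    {"tx":50,"ty":-40,"tz":0,"wx":0,"wy":0,"wz":24},
    {"tx":80,"ty":-65,"tz":0,"wx":0,"wy":0,"wz":32},
    {"tx":109,"ty":-90,"tz":0,"wx":0,"wy":0,"wz":40}
  ]
}}

```text
t: 22.3
ee_pos: [0.6414, -0.0352, 0.1224]
ee_rot: [[-0.001, -1.0, -0.001], [-1.0, 0.001, -0.002], [0.002, 0.001, -1.0]]
force: [0.8, 0.6, -0.3]
grip_width: 0.003
finger_force: 0.0
```

{"fn": "apply_moves", "kwargs": {
  "rows": [
    {"tx":0,"ty":0,"tz":0,"wx":0,"wy":0,"wz":6},
    {"tx":0,"ty":0,"tz":0,"wx":0,"wy":0,"wz":12},
    {"tx":0,"ty":0,"tz":0,"wx":0,"wy":0,"wz":12},
    {"tx":0,"ty":0,"tz":0,"wx":0,"wy":0,"wz":12},
    {"tx":0,"ty":0,"tz":0,"wx":0,"wy":0,"wz":12}
  ]
}}

```text
t: 22.8
ee_pos: [0.6405, -0.0342, 0.1225]
ee_rot: [[-0.199, -0.98, -0.001], [-0.98, 0.199, -0.001], [0.001, 0.0, -1.0]]
force: [0.3, 0.3, 0.6]
grip_width: 0.007
finger_force: 0.0
```

```bash
python3 dot.py; python3 w.py w3
```

```text
t 22.8 z 0.1225 r 0.097 yaw -101.5 dir -164.1 axis in tool mm [44.6 86.1] F out 0.39 Ftan 0.18 fz 0.6 tilt [-0.001 -0.001] j [ 0.5   1.09 -1.11  1.58  1.04  1.16  2.09]
(228, np.float64(0.0289), np.float64(-13.6), array([ 0.5463, -0.0601]))
22.85 [ 0.6406 -0.0342  0.1226] [[-0.199, -0.98, -0.0], [-0.98, 0.199, -0.0], [0.0, 0.0, -1.0]] [ 0.3 -0.4 -0.4] [ 0.5    1.088 -1.106  1.583  1.045  1.157  2.088]
```

View pics/w3.png

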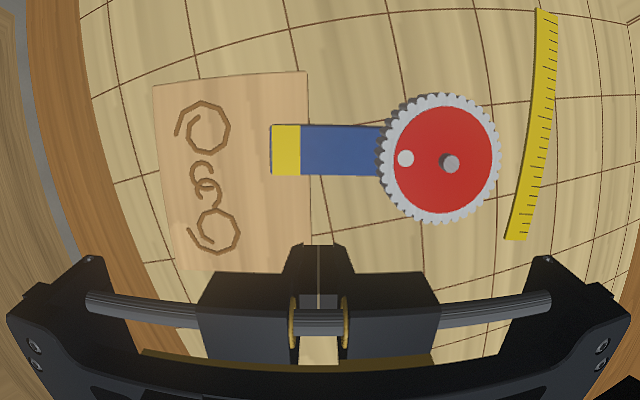

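The dot at (406,158) is back on the panel side of the bolt (450,164). The blue arm (270-380, 125-175) still lies over the panel, and the fingertip is on its free side. I'll lower the tip and push.

{"fn": "apply_moves", "kwargs": {
  "rows": [
    {"tx":0,"ty":0,"tz":25,"wx":0,"wy":0,"wz":0},
    {"tx":0,"ty":0,"tz":50,"wx":0,"wy":0,"wz":0},
    {"tx":0,"ty":0,"tz":70,"wx":0,"wy":0,"wz":0},
    {"tx":0,"ty":0,"tz":80,"wx":0,"wy":0,"wz":0},
    {"tx":0,"ty":0,"tz":80,"wx":0,"wy":0,"wz":0}
  ]
}}

```text
t: 23.4
ee_pos: [0.64, -0.0343, 0.0412]
ee_rot: [[-0.2, -0.98, -0.002], [-0.98, 0.2, -0.0], [0.001, 0.002, -1.0]]
force: [0.1, -0.8, -0.1]
grip_width: 0.004
finger_force: 0.0
```

{"fn": "apply_moves", "kwargs": {
  "rows": [
    {"tx":6,"ty":0,"tz":0,"wx":0,"wy":0,"wz":0},
    {"tx":12,"ty":0,"tz":0,"wx":0,"wy":0,"wz":0},
    {"tx":16,"ty":0,"tz":0,"wx":0,"wy":0,"wz":0},
    {"tx":18,"ty":0,"tz":0,"wx":0,"wy":0,"wz":0},
    {"tx":19,"ty":0,"tz":0,"wx":0,"wy":0,"wz":0}
  ]
}}

```text
t: 23.9
ee_pos: [0.6375, -0.0527, 0.0433]
ee_rot: [[-0.2, -0.98, 0.001], [-0.98, 0.2, 0.001], [-0.001, -0.001, -1.0]]
force: [1.4, 0.8, -0.4]
grip_width: 0.001
finger_force: 0.6
```

```bash
python3 r.py; python3 -c "
import numpy as np
a,b=25.6,86
for p in (8,16,24,32,40):
  t=np.radians(p);c,s=np.cos(t),np.sin(t);print(p,(a-a*c+b*s).round(1),(b-a*s-b*c).round(1))"
```

```text
t 23.9 z 0.0433 r 0.0907 yaw -101.6 dir -174.9 axis in tool mm [26.  86.9] F out 1.42 Ftan 0.63 fz -0.4 tilt [0.001 0.001] j [ 0.51  1.19 -1.04  1.62  1.16  1.06  2.05]
8 12.2 -2.7
16 24.7 -3.7
24 37.2 -3.0
32 49.5 -0.5
40 61.3 3.7
```

{"fn": "apply_moves", "kwargs": {
  "rows": [
    {"tx":12.2,"ty":-2.7,"tz":0,"wx":0,"wy":0,"wz":8},
    {"tx":24.7,"ty":-3.7,"tz":0,"wx":0,"wy":0,"wz":16},
    {"tx":37.2,"ty":-3.0,"tz":0,"wx":0,"wy":0,"wz":24},
    {"tx":49.5,"ty":-0.5,"tz":0,"wx":0,"wy":0,"wz":32},
    {"tx":61.3,"ty":3.7,"tz":0,"wx":0,"wy":0,"wz":40}
  ]
}}

```text
t: 24.4
ee_pos: [0.6226, -0.1118, 0.0434]
ee_rot: [[-0.787, -0.618, 0.003], [-0.618, 0.787, 0.001], [-0.003, -0.001, -1.0]]
force: [1.9, 0.9, -0.8]
grip_width: 0.004
finger_force: 1.1
```

```bash
python3 dot.py
```

```text
t 24.4 z 0.0434 r 0.091 yaw -141.9 dir 145.9 axis in tool mm [27.8 86.7] F out 1.04 Ftan 1.78 fz -0.8 tilt [0.003 0.001] j [ 0.57  1.14 -0.94  1.64  1.09  0.97  1.46]
(346, np.float64(0.0294), np.float64(-12.2), array([ 0.5469, -0.0587]))
```

{"fn": "apply_moves", "kwargs": {
  "rows": [
    {"tx":12.2,"ty":-2.7,"tz":0,"wx":0,"wy":0,"wz":8},
    {"tx":24.7,"ty":-3.7,"tz":0,"wx":0,"wy":0,"wz":16},
    {"tx":37.2,"ty":-3.0,"tz":0,"wx":0,"wy":0,"wz":24},
    {"tx":46.0,"ty":-1.3,"tz":0,"wx":0,"wy":0,"wz":30},
    {"tx":46.0,"ty":-1.3,"tz":0,"wx":0,"wy":0,"wz":30}
  ]
}}

```text
t: 24.95
ee_pos: [0.5855, -0.1423, 0.043]
ee_rot: [[-0.989, -0.149, -0.0], [-0.149, 0.989, -0.001], [0.0, -0.001, -1.0]]
force: [0.2, 0.1, 0.1]
grip_width: 0.003
finger_force: 0.0
```

{"fn": "apply_moves", "kwargs": {
  "rows": [
    {"tx":-10,"ty":0,"tz":0,"wx":0,"wy":0,"wz":0},
    {"tx":-20,"ty":0,"tz":0,"wx":0,"wy":0,"wz":0},
    {"tx":-20,"ty":0,"tz":-40,"wx":0,"wy":0,"wz":0},
    {"tx":-20,"ty":0,"tz":-80,"wx":0,"wy":0,"wz":0},
    {"tx":-20,"ty":0,"tz":-120,"wx":0,"wy":0,"wz":0}
  ]
}}

```text
t: 25.45
ee_pos: [0.6068, -0.1374, 0.164]
ee_rot: [[-0.989, -0.15, -0.0], [-0.15, 0.989, 0.002], [-0.0, 0.002, -1.0]]
force: [1.2, -0.5, -0.3]
grip_width: 0.007
finger_force: 0.0
```

{"fn": "apply_moves", "kwargs": {
  "rows": [
    {"tx":0,"ty":0,"tz":-10,"wx":0,"wy":0,"wz":0},
    {"tx":0,"ty":0,"tz":-20,"wx":0,"wy":0,"wz":0},
    {"tx":0,"ty":0,"tz":-20,"wx":0,"wy":0,"wz":0},
    {"tx":0,"ty":0,"tz":-20,"wx":0,"wy":0,"wz":0},
    {"tx":0,"ty":0,"tz":-20,"wx":0,"wy":0,"wz":0}
  ]
}}

```text
t: 25.95
ee_pos: [0.605, -0.1389, 0.1812]
ee_rot: [[-0.989, -0.148, -0.003], [-0.148, 0.989, 0.0], [0.003, 0.001, -1.0]]
force: [0.6, -0.1, 0.0]
grip_width: 0.005
finger_force: 0.0
```

```bash
sed -i 's/.074)/.076)/' dot.py; python3 dot.py; python3 w.py w4
```

```text
t 25.95 z 0.1812 r 0.0971 yaw -171.5 dir 126.5 axis in tool mm [45.6 85.7] F out 0.4 Ftan 0.4 fz 0.0 tilt [-0.003  0.   ] j [ 0.64  0.92 -0.97  1.61  0.84  1.08  1.15]
(130, np.float64(0.0292), np.float64(-12.9), array([ 0.5471, -0.0607]))
26.0 [ 0.605  -0.1388  0.1813] [[-0.989, -0.148, -0.002], [-0.148, 0.989, 0.0], [0.002, 0.001, -1.0]] [0.  0.1 0.5] [ 0.641  0.922 -0.975  1.611  0.842  1.082  1.146]
```

View pics/w4.png

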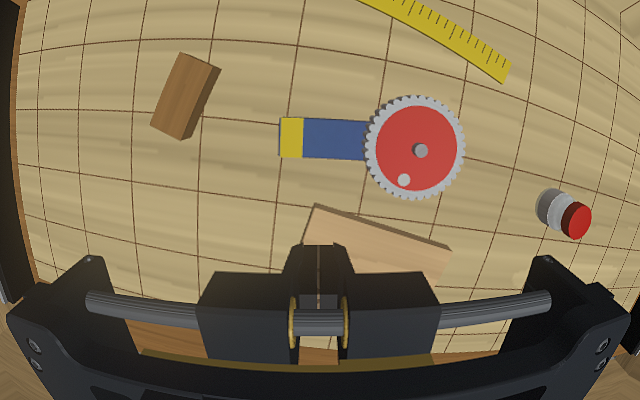

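The arm, with its yellow band at (291,138), is well clear of the panel's near edge (313,205)-(450,248). The dot at (404,180) is on the panel side. I'll do one numeric check and then hand in.

```bash
python3 - <<'E'
import pickle;from h import *
C=np.array([.5472,-.0608]);c=pickle.load(open('w4.pkl','rb'))
p=fatz(c,291,138,.052)[:2]-C;print('toe',np.hypot(*p),np.degrees(np.arctan2(p[1],p[0])))
for q in((313,205),):print('panel corner',fatz(c,*q,.032))
c=pickle.load(open('w3.pkl','rb'))
print('panel corner before push',fatz(c,307,72,.032))
from workcell import job;print(job.job_done())
E
```

```text
toe 0.107977205164362 -83.98268840224596
panel corner [ 0.6247539  -0.13907907  0.032     ]
panel corner before push [ 0.62687841 -0.13659309  0.032     ]
the job is handed in; nothing more can be done
None
```

I loosened the nut about two full turns anticlockwise, leaving the dot about 3° from where it began, then swung the blue arm about 73° clear of the panel; the bystanders were never touched, the panel stayed put within camera error, and the job was handed in at about 26 s.

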